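# Clamp the bottle nest on the fixture plate with its drop-in T-bolt

## Robot

A 6-joint arm with a two-finger parallel gripper is mounted at the origin on the work surface; the furniture and walls round the work are solid. World frame = base frame: x ahead of the robot, y to its left, z up, the work surface at z = 0. Lengths are in mm, angles in rad, forces in N, time in s.
With the tool pointing down it reaches from about 400 to 925 mm from the base axis. Payload 12.5 kg.
Tool frame: the origin (TCP) lies on the mounting face of the last link; the fingertips stand 190 mm ahead of it and the grasp point (between the pads) lies 171 mm ahead of it; z points along the fingers, y is the line along which they close (so a half turn about z gives the same grasp; the last joint's range is limited). The gripper opens to 95 mm and grips with 3 to 60 N. Pads are 20 mm wide; open, the fingers measure 119 mm over their backs; the gripper's body (75 mm by 180 mm) begins 59 mm behind the grasp point.
Start: joints at [1.072, 0.491, 1.559, -0, 1.092, -0.106], TCP at [239.212, 577.41, 404.761] pointing down, gripper open.
Joint ranges: [-3.1, 3.1], [-0.84, 2.19], [0.05, 2.79], [-1.13, 4.28], [0.06, 2.93], [-2.69, 2.69]. Speed limits (rad/s): [2.22, 2.22, 2.79, 3.14, 3.14, 3.14].

## Interface

Orientations are given as [roll, pitch, yaw] about the fixed x, y, z axes, in that order (R = Rz(yaw) Ry(pitch) Rx(roll)).
In Python, from cell import env gives the robot as it stands.
- The arm moves only by the tool carry_out, never from a script. Its argument "series" is a list of rows, each a list of 5 numbers: the shift along the tool's x, y, z in m, then the turn about the tool's z in degrees, then the opening, from 0 (shut) to 1 (fully open). A call has 1 to 20 rows; each row is the pose to reach, as a shift and turn from the pose commanded when the call began, along the tool's axes at that moment; what a row does not reach only later rows make up. A row lasts 1/8 s, in which the tool goes at most 62.5 mm and 10.7 degrees, less where a joint would pass 70% of its speed; a pose out of reach is approached as far as the arm can. A call with a gripper value outside its range is refused whole. The fingers move at their own pace and stop on an object; the grip force is fixed at half the most. Time passes only in rows, so rows that repeat a pose let the fingers close. It gives the time, the measured TCP pose, the force, the opening and the grip force at its end, in the units of the state.
- env.state(): the state, without advancing time (a new reading comes with each control period).
- env.read_camera(name): name is "scene" or "top"; returns (picture, depth): 420x560x3 uint8, red, green, blue; 420x560 float32, mm along the optical axis (not along the pixel's ray), 0 where there is no reading.
- env.get_calibration(name): a dict with "intrinsics" (3x3 intrinsics, pixels), "cam_to_world" (4x4, takes a point from camera to world coordinates). Camera axes: x right, y up, looking along -z (the intrinsics and any distortion apply to the point x, -y, -z); pixel columns grow to the right and rows downward; lengths in mm; the calibration is good to about 2 mm. A picture is of the moment at which its call begins. get_calibration takes no time and is no camera call.
- env.job_done(): hands the job in; it is judged then, once.
The state is a dict: "t": time; "joints": joint angles; "qvel": joint speeds; "tau": joint torques, N m; "eef_pos": TCP position; "tcp_rot": TCP orientation; "ft_force": force on the tool from outside, world axes, zero at the start; "moment": the same for the moment, N m; "opening": opening from 0.0 (shut) to 1.0 (fully open); "grip_force": force on a finger pad.
Only numpy, scipy, OpenCV 4.12 (cv2) and the standard library are available. Lean on these libraries where they do the work, as an engineer would, in place of code of your own. Each camera call takes 0.05 s, during which the arm holds its last target. There are 200 camera calls.

## Task

Fix the white bottle nest on the slotted plate with the wing-nut T-bolt from the rack: lower the bolt's head lengthwise into the plate's slot in front of the nest, slide it into the nest's fork and gently push the nest home against the two pins. Then turn the wing clockwise so that the head stands square under the slot's lips, and go on until the nut clamps the nest firmly hand-tight without overtightening it; let go of it, and leave the longer bolt with the hexagon nut where it is.

Things in the scene. Friction and masses are not known exactly. Their poses are not given: they have to be found in the camera images.
- plate: Fixed aluminium plate, 250 x 100 x 22 mm, with one T-slot along its length, open at both ends. Origin: centre of its underside; x along the slot, from the free near end to the end with the pins; z up. Slot on y = 0: mouth 17 mm wide through lips 7.5 mm thick (z 14.5 to 22), below it a channel 33 mm wide, 9.5 mm high, floor at z = 5 mm.
- pins: The plate's two steel dowel pins, 8 mm thick, standing 16 mm above its top at x = 104, y = +22 and -22 mm in the plate's frame. Origin and axes: those of the plate. The nest is home when its rear edge touches both: its origin is then at x = +25 mm and the fork seat at x = -20 mm in the plate's frame.
- nest: Loose white plastic bottle nest, about 0.45 kg, on the plate's top. Foot 150 x 64 x 10 mm; on its far half a round socket wall (67 mm wide, top 34 mm over the underside), at the near end a fork. Origin: centre of the foot's underside; x from fork to straight rear edge (x = +75 mm). A key in the slot's mouth (1.2 mm play each side) lets it only slide along the slot. Starts 4 to 14 mm short of the pins.
- fork_seat (a point): Point on top of the nest's foot (32 mm over the table) where the bolt's axis stands when its shank touches the fork's closed end; 45 mm from the nest's origin. The fork is a slot 15 mm wide, open towards the plate's near end; its open end lies 30 mm before this point. Axes as the nest.
- tbolt: Loose steel T-bolt with the wing nut on it, 0.19 kg together. Origin: underside of its head; z up the shank (12 mm thick), x along the head. Head 32 x 14 x 8 mm, lower edges bevelled, two opposite corners rounded: in the channel it turns only clockwise (from above), from lengthwise to square, where the walls stop it. Starts in either rack pocket, 5.5 mm over the table, head along rack x within 4 degrees.
- wing_nut: Wing nut on the T-bolt, right-hand thread, 10 mm a turn (clockwise from above: down). Origin: underside of its steel flange (30 mm across, 5 mm thick), 28.3 to 29.3 mm over the bolt's underside at first; x along the wing, a black bar 70 long, 14 thick, on the flange (5 to 32 mm over the origin). At first within 20 degrees of the head's direction. Drags the bolt round by friction (0.06 N m).
- wing_grip (a point): Point on the nut's axis, 26 mm over the flange's underside, 6 mm below the wing's top: grip the 14 mm bar here. With the head on the channel floor the flange passes 1.3 to 2.3 mm over the nest's foot. With the head stopped square the nut runs on 1.6 to 2.5 rad until it bears; then torque rises steeply: 0.4 to 0.8 N m is right (15 to 25 N pushed at a wing end), over 1 N m overtightens. Axes as the nut.
- rack: Fixed grey plastic bolt rack, 66 x 128 x 32 mm. Origin: centre of its underside. Two pockets 37 mm (along its x) by 18 mm, 26.5 mm deep, centred at y = +34 and -34 mm; the wing-nut bolt stands in one, the longer bolt in the other.
- long_bolt: The other T-bolt in the rack: same head, but a longer bare stud (100 mm high) and a plain hexagon nut; not to be used. Origin: underside of its head.
There are look-alikes about, which are no part of the job. What is shaped like the tbolt but purple or red is not meant.

How it is judged (in metres and radians):
On the way, in this order (a step that is already met when the one before it is completed fails the run):
1. the bolt's head is in the slot, under the lips (z of tbolt in the frame of plate below 0.0085 m and y of tbolt in the frame of plate between -0.006 and 0.006 m and x of tbolt in the frame of plate between -0.125 and 0.1 m), for 0.1 s.
2. the bolt stands in the fork's end and the nest is home against the pins (horizontal distance between tbolt and fork_seat below 0.005 m and x of nest in the frame of plate above 0.0225 m), for 0.1 s.
At the end, for the whole second after the job is handed in: Nest flat and within 2.5 mm of home against the pins; bolt upright within 5 mm of the fork seat, its head under the lips and within 0.3 rad of square to the slot; the nut bears on the nest with more than 20 N (never over 100 N); all released and at rest (all of step 2 and z of tbolt in the frame of plate below 0.0085 m and angle between the x axis of tbolt and the y axis of plate, either way round below 0.3 rad and angle between tbolt's own z axis and vertical below 0.09 rad and angle between nest's own z axis and vertical below 0.05 rad and contact force between wing_nut and nest above 20 N and linear speed of each of nest, tbolt below 0.01 m/s); the robot touches nothing.
It fails at once if the nut is overtightened: it bears on the nest with more than 100 N (contact force between wing_nut and nest above 100 N).
It fails at once if the nest is rammed against the pins with more than 40 N (contact force between nest and pins above 40 N).
It fails at once if the head is forced down on the plate from above with more than 40 N (contact force between tbolt and plate above 40 N and z of tbolt in the frame of plate above 0.0095 m).
It fails at once if the longer bolt is moved from its pocket (more than 15 mm) (distance of long_bolt from where it was at the start of the episode above 0.015 m).
It also fails if it takes over 70 s, if anything falls off the work surface, if the arm or the gripper's body presses on something with over 40 N, if the wrist force passes 120 N, or if a joint passes its speed limit or range.

## Working session

There is one attempt and no reset: what is moved stays moved. The work goes in short steps, Python scripts to look and compute and a tool call to move; the robot and the scene stay as the last step left them, time stands still between calls to the robot, and variables do not carry over. Pictures are saved under pics/ and viewed, at most 10 in all, crops included, and the job is handed in when it is done.

Besides the shell and the picture viewer there is one more tool, called after ">>>" as a command line: name --pt "numbers of a row" for each row, then --argument value for the rest. carry_out: Moves the arm, as the interface text tells. Its arguments: {"type":"object","properties":{"series":{"type":"array","items":{"type":"array","items":{"type":"number"}}}},"required":["series"]}

```bash
mkdir -p pics; cat > h.py <<'E'
import numpy as np, cv2
from cell import env
def look(n):
    p,d=env.read_camera(n); c=env.get_calibration(n); np.savez(f'{n}.npz',p=p,d=d,K=c['intrinsics'],T=c['cam_to_world']); return p,d
def load(n): return np.load(f'{n}.npz')
def cloud(n):
    z=load(n);K=z['K'];d=z['d'];v,u=np.mgrid[:d.shape[0],:d.shape[1]]
    P=np.stack([(u-K[0,2])/K[0,0]*d,-(v-K[1,2])/K[1,1]*d,-d,np.ones_like(d)],-1)
    W=(P@np.array(z['T']).T)[...,:3]; W[d==0]=np.nan; return W
def save(img,name): cv2.imwrite('pics/'+name,img[...,::-1])
E
python3 - <<'E'
from h import *
for n in('scene','top'):
    p,d=look(n); save(cv2.resize(p,(800,600)),n+'0.png'); c=env.get_calibration(n); print(c)
print(env.state())
E
```

```text
{'intrinsics': array([[511.89253814,   0.        , 285.36487258],
       [  0.        , 511.89253814, 201.68270929],
       [  0.        ,   0.        ,   1.        ]]), 'cam_to_world': array([[ 8.00097669e-01,  4.48264143e-01, -3.98626365e-01,
         1.63702071e+01],
       [-5.99678649e-01,  5.80925372e-01, -5.50373719e-01,
        -6.68771566e+02],
       [-1.51406342e-02,  6.79400449e-01,  7.33611471e-01,
         7.54632834e+02],
       [ 0.00000000e+00,  0.00000000e+00,  0.00000000e+00,
         1.00000000e+00]])}
{'intrinsics': array([[402.46432774,   0.        , 281.42528959],
       [  0.        , 402.46432774, 211.45491429],
       [  0.        ,   0.        ,   1.        ]]), 'cam_to_world': array([[-3.36477501e-03,  9.89658178e-01, -1.43406311e-01,
         2.90483380e+02],
       [-9.99987859e-01, -3.84624649e-03, -3.08030470e-03,
        -1.87870125e+02],
       [-3.60002475e-03,  1.43394205e-01,  9.89659104e-01,
         9.26321776e+02],
       [ 0.00000000e+00,  0.00000000e+00,  0.00000000e+00,
         1.00000000e+00]])}
{'t': 0.1, 'joints': array([ 1.07241822e+00,  4.91492305e-01,  1.55941013e+00, -2.64803820e-05,
        1.09168553e+00, -1.05572236e-01]), 'qvel': array([ 0.00066202, -0.00258274, -0.00111623,  0.00049576, -0.00089379,
        0.00131907]), 'tau': array([ 2.33952713e-03, -6.13625693e+01, -2.58603752e+01,  6.93529984e-02,
        4.71010152e-02, -1.33898625e-04]), 'eef_pos': array([239.18732327, 577.38391202, 404.21697552]), 'tcp_rot': array([-3.14060041e+00, -8.15257408e-05,  2.74879896e+00]), 'ft_force': array([ 0.94509014, -0.76597923,  0.60789608]), 'moment': array([ 0.00516652, -0.02851312, -0.0343032 ]), 'grip_force': 0.0, 'opening': 0.9953486452250015}
```

View pics/top0.png

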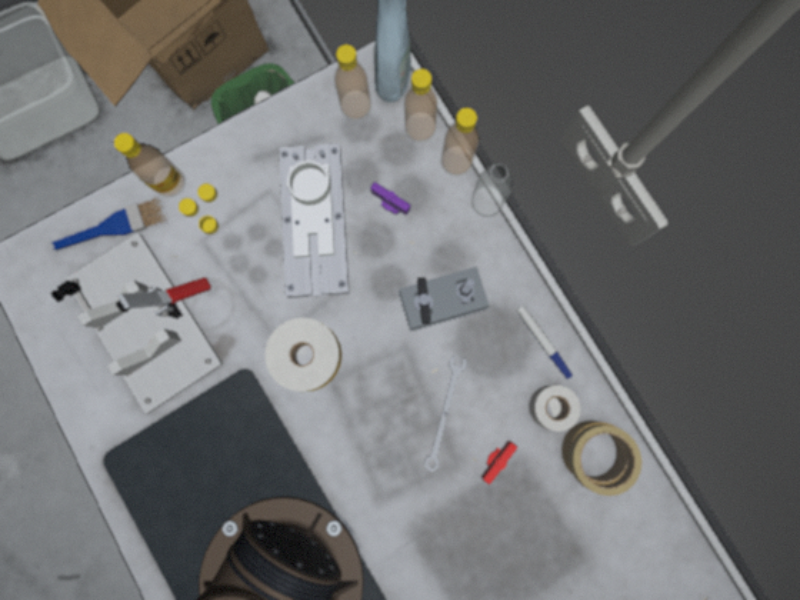

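View pics/scene0.png

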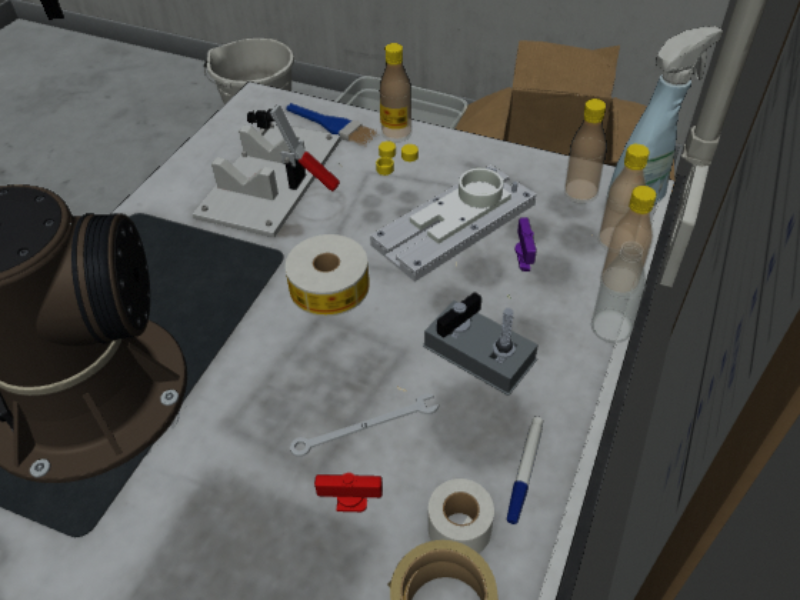

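The top view shows the plate at (315,222) with its near end at the bottom (~(318,295)), and the nest's fork at (315,240). The rack is at (445,298) with the wing bar at (423,300) and the long bolt at (465,290). The scene view confirms that the black wing is in the left-hand pocket.

```bash
python3 - <<'E'
from h import *
def rect(X): 
    r=cv2.minAreaRect(X.astype(np.float32)); return r
for n,s in(('top',.7),('scene',.7)):
    W=cloud(n);z=load(n);p=z['p'].astype(int)
    m=np.zeros(W.shape[:2],bool)
    def roi(x0,x1,y0,y1): 
        m[:]=0; m[int(y0*s):int(y1*s),int(x0*s):int(x1*s)]=1; return m.copy()
    def rep(name,mm):
        X=W[mm]; r=rect(X[:,:2]); print(n,name,mm.sum(),np.round(r[0],1),np.round(r[1],1),round(r[2],1),'med',np.round(np.median(X,0),1),'box',np.round(cv2.boxPoints(r),0).tolist())
    R=roi(265,360,135,310) if n=='top' else roi(360,545,160,280)
    rep('plate',R&(W[...,2]>15)&(W[...,2]<50))
    rep('nest',R&(W[...,2]>28.5)&(W[...,2]<35))
    rep('sock',R&(W[...,2]>48)&(W[...,2]<62))
    R=roi(390,500,255,340) if n=='top' else roi(415,545,280,400)
    rep('rack',R&(W[...,2]>15)&(W[...,2]<36))
    rep('bar',R&(W[...,2]>57)&(W[...,2]<73)&(p.sum(-1)<200))
    rep('long',R&(W[...,2]>80))
E
```

```text
top plate 3958 [560.5 -39.7] [251.1 100.8] 3.9 med [553.9 -40.8  24.3] box [[432.0, 2.0], [439.0, -99.0], [689.0, -81.0], [682.0, 19.0]]
top nest 1292 [580.2 -39. ] [168.1  64.5] 3.4 med [563.3 -37.8  32.4] box [[494.0, -12.0], [498.0, -76.0], [666.0, -66.0], [662.0, -2.0]]
top sock 230 [610.7 -36.9] [65.5 65.5] 0.9 med [612.1 -35.1  55.7] box [[577.0, -5.0], [579.0, -70.0], [644.0, -69.0], [643.0, -4.0]]
top rack 1276 [ 428.4 -250.6] [ 66.5 128.3] 16.2 med [ 427.3 -254.1   32.7] box [[379.0, -198.0], [414.0, -321.0], [478.0, -303.0], [442.0, -180.0]]
top bar 114 [ 418.3 -217.6] [66.4 12. ] 6.2 med [ 407.2 -216.9   66.8] box [[385.0, -215.0], [386.0, -227.0], [452.0, -220.0], [451.0, -208.0]]
top long 38 [ 437.2 -282.9] [10.2 10.4] 43.5 med [ 436.5 -281.8  105.1] box [[430.0, -283.0], [437.0, -290.0], [445.0, -283.0], [437.0, -276.0]]
scene plate 3759 [547.  -49.9] [301.3 254.3] 49.2 med [543.6 -58.6  24.8] box [[352.0, -81.0], [545.0, -247.0], [742.0, -19.0], [549.0, 147.0]]
scene nest 1056 [529.2 -48.9] [188.6 259. ] 64.4 med [557.1 -40.5  32.7] box [[372.0, -78.0], [605.0, -190.0], [687.0, -20.0], [453.0, 92.0]]
scene sock 533 [513.8 -57.3] [196.7 248.2] 62.0 med [588.7 -62.2  54.6] box [[358.0, -86.0], [577.0, -202.0], [670.0, -29.0], [450.0, 88.0]]
scene rack 1848 [ 430.4 -250.8] [ 70.1 130.1] 15.2 med [ 422.2 -262.5   32.3] box [[379.0, -197.0], [414.0, -323.0], [481.0, -304.0], [447.0, -179.0]]
scene bar 260 [ 420.8 -219.4] [69.3 15.6] 4.8 med [ 413.1 -221.5   65.4] box [[386.0, -215.0], [387.0, -230.0], [456.0, -224.0], [455.0, -209.0]]
scene long 98 [ 439.4 -283.6] [13.1 11.6] 32.5 med [ 437.3 -285.8   99.5] box [[431.0, -282.0], [437.0, -292.0], [448.0, -285.0], [442.0, -275.0]]
```

```bash
cat >> h.py <<'E'
def to(x,y,z,yawdeg):
    "world TCP target -> tool shift (m) and turn (deg) from the measured pose"
    s=env.state();yw=s['tcp_rot'][2];e=np.array([x,y,z])-s['eef_pos']
    t=[e[0]*np.cos(yw)+e[1]*np.sin(yw),e[0]*np.sin(yw)-e[1]*np.cos(yw),-e[2]]
    return np.round(np.array(t)/1e3,4).tolist(),round((-(yawdeg-np.degrees(yw))+180)%360-180,2)
E
python3 - <<'E'
from h import *
print(to(480,200,404,185.5));print(to(419.5,-218.5,404,185.5)); print(to(419.5,-218.5,330,185.5))
E
```

```text
([-0.3669, -0.2565, 0.0002], np.float64(-28.01))
([-0.4712, -0.6663, 0.0002], np.float64(-28.01))
([-0.4712, -0.6663, 0.0742], np.float64(-28.01))
```

>>> carry_out --pt "-0.367 -0.2565 0 -28 0.45" --pt "-0.367 -0.2565 0 -28 0.45" --pt "-0.367 -0.2565 0 -28 0.45" --pt "-0.367 -0.2565 0 -28 0.45" --pt "-0.367 -0.2565 0 -28 0.45" --pt "-0.367 -0.2565 0 -28 0.45" --pt "-0.367 -0.2565 0 -28 0.45" --pt "-0.367 -0.2565 0 -28 0.45" --pt "-0.471 -0.666 0 -28 0.45" --pt "-0.471 -0.666 0 -28 0.45" --pt "-0.471 -0.666 0 -28 0.45" --pt "-0.471 -0.666 0 -28 0.45" --pt "-0.471 -0.666 0 -28 0.45" --pt "-0.471 -0.666 0 -28 0.45" --pt "-0.471 -0.666 0 -28 0.45" --pt "-0.471 -0.666 0.05 -28 0.45" --pt "-0.471 -0.666 0.05 -28 0.45" --pt "-0.471 -0.666 0.05 -28 0.45"

```text
t: 2.35
eef_pos: [419.9, -217.6, 355.7]
tcp_rot: [-3.142, 0.0, -3.045]
ft_force: [0.4, 0.7, -0.5]
opening: 0.448
grip_force: 0.0
```

>>> carry_out --pt "0 0 0.06 0 0.45" --pt "0 0 0.1 0 0.45" --pt "0 0 0.124 0 0.45" --pt "0 0 0.124 0 0.45" --pt "0 0 0.124 0 0.45"

```text
t: 2.98
eef_pos: [420.0, -218.0, 232.3]
tcp_rot: [-3.14, 0.002, -3.045]
ft_force: [0.8, -0.1, -0.3]
opening: 0.449
grip_force: 0.0
```

```bash
python3 - <<'E'
from h import *
a,_=look('scene')
save(np.hstack([cv2.resize(a[170:310,270:410],(600,600))]),'g1.png')
E
```

```text
(no output)
```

View pics/g1.png

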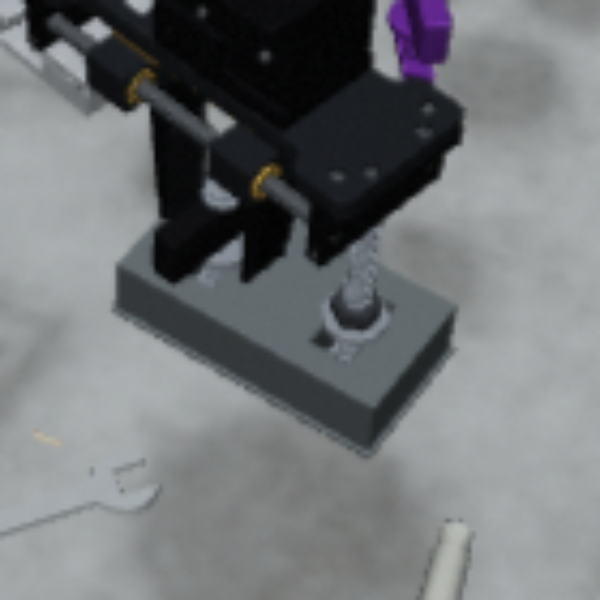

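The fingers straddle the bar (bar end at (190,240), finger at (268,225)), and the long stud at (362,265) is clear. I'll close and lift.

>>> carry_out --pt "0 0 0 0 0.0" --pt "0 0 0 0 0.0" --pt "0 0 0 0 0.0" --pt "0 0 0 0 0.0" --pt "0 0 0 0 0.0" --pt "0 0 0 0 0.0" --pt "0 0 -0.02 0 0.0" --pt "0 0 -0.05 0 0.0" --pt "0 0 -0.1 0 0.0" --pt "0 0 -0.1 0 0.0" --pt "0 0 -0.1 0 0.0"

```text
t: 4.4
eef_pos: [419.1, -218.0, 330.0]
tcp_rot: [3.141, -0.001, -3.046]
ft_force: [-0.1, 0.6, -2.2]
opening: 0.145
grip_force: 30.0
```

```bash
python3 - <<'E'
from h import *
print(env.state()['joints'])
a,_=look('scene'); b,_=look('top')
save(cv2.resize(a[100:300,250:450],(600,600),interpolation=cv2.INTER_CUBIC),'g2.png')
E
```

```text
[-6.19488701e-01  3.81475056e-01  2.00771454e+00  1.17655552e-04
  7.53199672e-01 -2.28626710e+00]
```

View pics/g2.png

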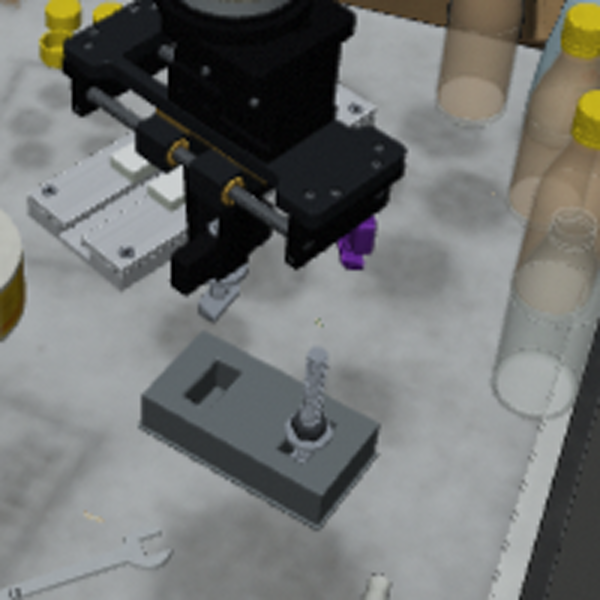

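The wing is held square in the pads, and the bolt's head end shows at (218,300). Next I measure the head's direction from the depth image.

```bash
python3 - <<'E'
from h import *
for n in('scene',):
    W=cloud(n); r=np.hypot(W[...,0]-419,W[...,1]+218)
    m=(r<40)&(W[...,2]>95)&(W[...,2]<135)
    v,u=np.where(m)
    o=np.argsort(v)
    for i in o[::1]: pass
    X=W[m]
    for lo in range(96,132,3):
        k=(X[:,2]>=lo)&(X[:,2]<lo+3)
        if k.any(): print(lo,k.sum(),np.round(X[k].min(0),1),np.round(X[k].max(0),1),np.round(X[k].mean(0),1))
    k=(X[:,2]<114.5); 
    for p,a,b in zip(X[k],u[k],v[k]): print(a,b,np.round(p-[419,-218,0],1))
    s=load('scene')['p'][150:220,290:350]
    save(cv2.resize(s,(600,700-100),interpolation=cv2.INTER_CUBIC),'g3.png')
E
```

```text
105 4 [ 406.5 -227.2  107. ] [ 430.4 -222.2  107.8] [ 415.  -224.7  107.4]
108 14 [ 405.5 -228.8  108. ] [ 433.3 -217.3  111. ] [ 416.1 -224.1  109.2]
111 50 [ 404.6 -232.5  111.1] [ 435.4 -212.4  114. ] [ 416.2 -222.9  112.8]
114 26 [ 407.3 -231.6  114. ] [ 430.9 -214.8  116.7] [ 416.  -222.7  115. ]
117 7 [ 416.  -224.9  117.3] [ 424.2 -218.1  119.8] [ 419.2 -222.2  118.8]
120 9 [ 417.  -225.2  120. ] [ 425.5 -216.7  122.9] [ 419.9 -222.5  121.3]
123 1 [ 415.5 -221.   125.1] [ 415.5 -221.   125.1] [ 415.5 -221.   125.1]
329 194 [ 16.4  -1.3 113.3]
327 195 [ 11.8  -1.4 114. ]
329 195 [ 15.1  -2.9 113. ]
319 196 [ -0.3   5.6 113.4]
328 196 [ 12.3  -3.5 112.8]
329 196 [ 14.1  -4.1 112.1]
319 197 [ -2.3   3.2 114.1]
327 197 [  8.5  -5.3 114.3]
328 197 [ 11.4  -4.6 111.9]
329 197 [ 14.3  -4.  109.5]
318 198 [ -4.4   3.3 112.9]
320 198 [ -1.8   1.  113.2]
326 198 [  6.   -5.6 113.7]
327 198 [  7.9  -6.1 112.8]
328 198 [ 11.1  -5.1 109.9]
319 199 [-5.000e+00 -1.000e-01  1.137e+02]
320 199 [ -2.    0.7 111. ]
322 199 [ -0.4  -2.6 112.8]
323 199 [-1.000e-01 -4.800e+00  1.145e+02]
325 199 [ 
[... 968 characters left out ...]

325 202 [  1.9  -8.2 108.5]
316 203 [-12.   -0.8 108.8]
317 203 [-13.6  -5.3 113.7]
318 203 [-11.9  -5.9 113.1]
319 203 [-11.   -7.4 113.8]
320 203 [ -8.6  -7.3 112.2]
322 203 [ -7.3 -10.9 114.4]
323 203 [ -5.7 -11.7 114. ]
324 203 [ -1.1  -9.1 108.8]
316 204 [-13.5  -2.6 108.9]
317 204 [-14.4  -6.3 112.7]
318 204 [-12.6  -6.8 111.9]
319 204 [-10.6  -7.1 110.8]
320 204 [-10.7  -9.8 113.2]
321 204 [ -9.2 -10.6 112.9]
322 204 [ -8.  -11.8 113.2]
323 204 [ -3.4  -9.2 107.8]
317 205 [-12.5  -4.2 107. ]
318 205 [-12.6  -6.9 109.4]
319 205 [-11.7  -8.5 110.2]
320 205 [-11.1 -10.3 111.4]
322 205 [ -6.9 -10.8 109. ]
319 206 [-11.6  -8.5 107.6]
320 206 [-10.7 -10.  108.3]
321 206 [-12.4 -14.5 113.4]
```

View pics/g3.png

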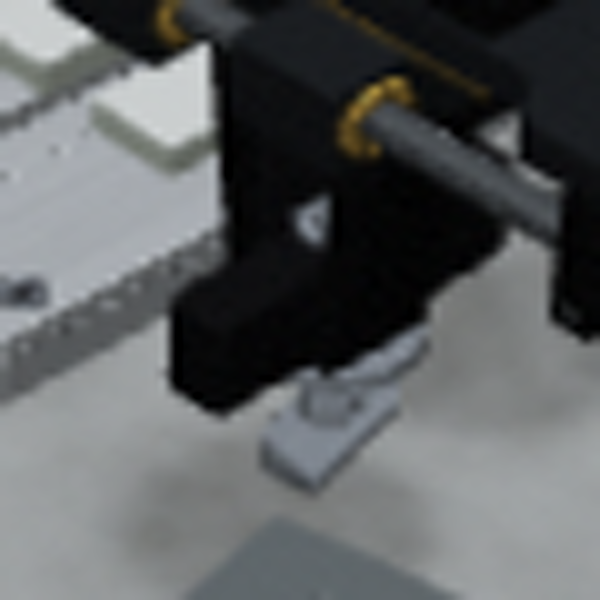

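```bash
python3 - <<'E'
from h import *
print(to(469,-45.5,330,172.9)); print(to(469,-45.5,270,172.9))
E
```

```text
([-0.0661, 0.167, -0.0006], np.float64(12.6))
([-0.0661, 0.167, 0.0594], np.float64(12.6))
```

>>> carry_out --pt "-0.025 0.06 0 4 0.0" --pt "-0.045 0.115 0 9 0.0" --pt "-0.066 0.167 0 12.6 0.0" --pt "-0.066 0.167 0 12.6 0.0" --pt "-0.066 0.167 0.04 12.6 0.0" --pt "-0.066 0.167 0.06 12.6 0.0" --pt "-0.066 0.167 0.06 12.6 0.0" --pt "-0.066 0.167 0.06 12.6 0.0"

```text
t: 5.5
eef_pos: [469.2, -46.1, 270.9]
tcp_rot: [3.142, -0.0, 3.017]
ft_force: [-0.2, -0.6, -1.4]
opening: 0.147
grip_force: 30.0
```

```bash
cat > m.py <<'E'
from h import *
look('scene'); W=cloud('scene'); z=load('scene')
tx,ty,tz=env.state()['eef_pos']; yw=env.state()['tcp_rot'][2]; print(tx,ty,tz,np.degrees(yw))
hz=tz-226
D=W-np.array([tx,ty,hz])
m=(np.hypot(D[...,0],D[...,1])<30)&(D[...,2]>-1)&(D[...,2]<5)&(D[...,1]<3)
X=W[m]; 
a=np.radians(4); n=np.array([-np.sin(a),np.cos(a)]); t=np.array([np.cos(a),np.sin(a)])
A=(X[:,:2]-[tx,ty])@t; B=(X[:,:2]-[tx,ty])@n
k=(A>-13)&(A<15)
def fit(A,B):
    k=np.ones(len(A),bool)
    for _ in range(6):
        c=np.polyfit(A[k],B[k],1); r=B-np.polyval(c,A); k=np.abs(r)<max(.6,1.5*r[k].std())
    return c,k.sum()
c,nn=fit(A[k],B[k]); print('head side: angle',4+np.degrees(np.arctan(c[0])),'off',c[1],nn,k.sum(),'A range',A.min(),A.max())
# plate points
T=np.array([560.5,-39.7]); P=((W[...,:2]-T)@t); Q=((W[...,:2]-T)@n); Z=W[...,2]
nt=(Z>19)&(Z<26.5)&(np.abs(Q)<60)
E
python3 m.py; python3 - <<'E'
from h import *
s=load('scene')['p'][130:230,250:350]
save(cv2.resize(s,(600,600),interpolation=cv2.INTER_CUBIC),'g4.png')
E
```

```text
469.2247887349946 -46.02054527253896 271.220091230038 172.8731648366587
head side: angle 5.90707879219081 off -8.047126930008373 4 6 A range -13.256541219809655 14.448335392971742
```

View pics/g4.png

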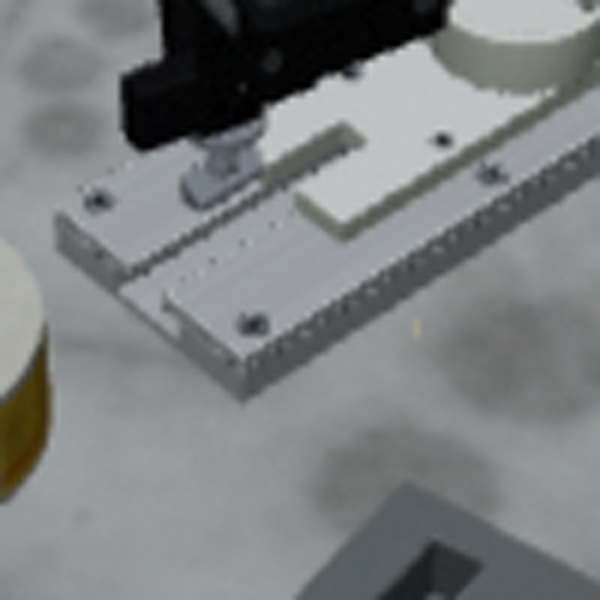

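```bash
cat >> m.py <<'E'
print('hz',hz)
D2=D[...,2]; A=((W[...,:2]-[tx,ty])@t); B=((W[...,:2]-[tx,ty])@n)
m=(D2>1.5)&(D2<8)&(A>-14)&(A<15)&(B>-14)&(B<-2)
c,nn=fit(A[m],B[m]); c2=np.median(B[m]); print('head side',4+np.degrees(np.arctan(c[0])),c[1],nn,m.sum(),c2)
m=(Z>4)&(Z<17)&(Q<-40)&(Q>-58)&(P>-120)&(P<110)
c,nn=fit(P[m],Q[m]); print('plate side',4+np.degrees(np.arctan(c[0])),c,nn,m.sum())
hp=np.array([tx,ty])-T; hP=hp@t
print('tcp P',hP,'tcp Q',hp@n,'slot Q there',np.polyval(c,hP)+50)
m=(Z>4)&(Z<17)&(P<-115)&(P>-135)&(np.abs(Q)<40); print('near face P',np.median(P[m]),m.sum())
m=(Z>24.5)&(Z<31)&(P<-45)&(P>-80)&(Q<-8)&(Q>-32); print('nest front face P',np.median(P[m]),m.sum())
m=(Z>20)&(Z<24)&(np.abs(Q)<40)&(P<-70);print('top z',np.median(Z[(np.abs(Q+30)<15)&(P<-75)&(P>-110)]))
E
python3 m.py
```

```text
469.2120312711165 -45.91627774712574 271.3783470160387 172.8773300027743
head side: angle 9.803588303745673 off -7.632274625543972 6 9 A range -12.911157964730002 15.153067372384697
hz 45.378347016038674
head side 7.431072537759292 -8.060066711787572 11 22 -7.8815953873891464
plate side 4.004752970169877 [ 8.29549789e-05 -5.00331311e+01] 145 348
tcp P -91.49922144063079 tcp Q 0.1667915868281291 slot Q there -0.040721395013115114
near face P -121.96820880455536 107
nest front face P -61.077608901135264 33
top z 259.62638316271654
```

```bash
cat > m2.py <<'E'
from h import *
s=env.state();tx,ty,tz=s['eef_pos'];hz=tz-226
a=np.radians(4); n=np.array([-np.sin(a),np.cos(a)]); t=np.array([np.cos(a),np.sin(a)])
ds=[];L=[]
for i in range(12): look('scene'); L.append(cloud('scene'))
W=np.nanmedian(L,0); A=(W[...,:2]-[tx,ty])@t; B=(W[...,:2]-[tx,ty])@n; D=W[...,2]-hz
m=(A>-20)&(A<20)&(B>-16)&(B<12)&(D>-3)&(D<12)
for v,u in zip(*np.where(m)): print(u,v,np.round([A[v,u],B[v,u],D[v,u]],1))
E
python3 m2.py
```

```text
290 154 [13.9  0.7 10.2]
291 154 [16.9  1.   8.3]
292 154 [18.  -0.7  8.8]
290 155 [12.3 -1.1  9.8]
291 155 [14.4 -1.8  9. ]
292 155 [16.3 -2.7  8.4]
293 155 [17.6 -4.3  8.7]
290 156 [10.5 -3.1  9.4]
291 156 [12.3 -4.2  9.1]
292 156 [14.5 -4.8  8.1]
293 156 [15.4 -6.9  9. ]
283 157 [-2.4  3.6 10. ]
284 157 [-2.2  0.8 11.7]
290 157 [ 8.9 -4.9  8.9]
291 157 [10.2 -6.6  9.2]
292 157 [12.2 -7.4  8.6]
293 157 [15.2 -7.1  6.6]
281 158 [-7.   4.5  9.4]
282 158 [-5.   3.8  8.7]
283 158 [-4.2  1.5  9.8]
284 158 [-2.8 -0.  10. ]
285 158 [-2.3 -2.5 11.3]
288 158 [ 1.8 -7.  11.8]
289 158 [ 4.6 -6.8 10. ]
290 158 [ 7.3 -6.8  8.4]
291 158 [ 9.6 -7.2  7.3]
292 158 [11.3 -8.4  7. ]
293 158 [14.6 -7.8  4.6]
280 159 [-10.6   3.4   9.6]
281 159 [-8.8  2.4  9.3]
282 159 [-7.4  0.9  9.4]
283 159 [-5.8 -0.3  9.2]
284 159 [-3.8 -1.1  8.6]
285 159 [-3.1 -3.4  9.7]
286 159 [-2.7 -6.1 11.3]
287 159 [-0.4 -6.4 10.1]
288 159 [ 2.2 -6.5  8.6]
289 159 [ 3.7 -7.9  8.6]
290 159 [ 5.6 -8.8  8.1]
291 159 [ 8.8 -8.2  5.7]
292 159 [11.2 -8.4  4.4]
280 160 [-12.3   1.4   9.3]
281 160 [-10.5   0.4   8.9]
282 160 [-9. -1.
[... 250 characters left out ...]
4   7.8]
281 161 [-12.5  -1.9   9. ]
282 161 [-11.5  -3.9   9.8]
283 161 [-9.5 -4.6  8.9]
284 161 [-8.4 -6.4  9.6]
285 161 [-6.7 -7.6  9.3]
286 161 [-4.6 -8.2  8.4]
287 161 [-2.2 -8.4  7.1]
288 161 [ 0.6 -8.2  5.2]
289 161 [ 3.  -8.5  4. ]
280 162 [-13.    0.8   4.6]
281 162 [-13.4  -3.    7.5]
282 162 [-13.1  -5.7   9.2]
283 162 [-11.2  -6.6   8.7]
284 162 [-10.   -8.3   9.1]
285 162 [-7.6 -8.6  7.8]
286 162 [-5.1 -8.8  6.4]
287 162 [-2.2 -8.4  4.4]
281 163 [-13.9  -3.5   5.5]
282 163 [-13.4  -6.    6.8]
283 163 [-13.3  -9.    8.9]
284 163 [-10.5  -8.8   7. ]
285 163 [-8.  -9.   5.6]
286 163 [-5.2 -8.7  3.7]
282 164 [-13.3  -5.8   3.9]
283 164 [-13.3  -9.    6.2]
284 164 [-10.5  -8.7   4.2]
```

>>> carry_out --pt "0.0002 0.0012 0.005 2 0.0" --pt "0.0002 0.0012 0.015 2 0.0" --pt "0.0002 0.0012 0.02 2 0.0" --pt "0.0002 0.0012 0.022 2 0.0" --pt "0.0002 0.0012 0.024 2 0.0" --pt "0.0002 0.0012 0.026 2 0.0" --pt "0.0002 0.0012 0.027 2 0.0" --pt "0.0002 0.0012 0.027 2 0.0"

```text
t: 7.2
eef_pos: [469.1, -44.4, 243.7]
tcp_rot: [3.142, 0.0, 2.983]
ft_force: [0.2, -0.2, -2.2]
opening: 0.145
grip_force: 30.0
```

>>> carry_out --pt "0 0 0.002 0 0.0" --pt "0 0 0.004 0 0.0" --pt "0 0 0.006 0 0.0" --pt "0 0 0.008 0 0.0" --pt "0 0 0.0095 0 0.0" --pt "0 0 0.0105 0 0.0" --pt "0 0 0.0105 0 0.0"

```text
t: 8.07
eef_pos: [469.1, -44.4, 233.2]
tcp_rot: [3.142, -0.0, 2.983]
ft_force: [-0.9, 0.2, -2.2]
opening: 0.144
grip_force: 30.0
```

>>> carry_out --pt "0 0 0.0005 0 0.0" --pt "0 0 0.001 0 0.0" --pt "0 0 0.001 0 0.0"

```text
t: 8.45
eef_pos: [469.1, -44.4, 232.2]
tcp_rot: [3.141, 0.0, 2.983]
ft_force: [0.2, -0.7, -1.5]
opening: 0.149
grip_force: 30.0
```

>>> carry_out --pt "0 0 0.0003 0 0.0" --pt "0 0 0.0006 0 0.0" --pt "0 0 0.0006 0 0.0"

```text
t: 8.82
eef_pos: [469.1, -44.4, 231.6]
tcp_rot: [3.142, 0.0, 2.983]
ft_force: [0.1, -0.1, -1.9]
opening: 0.142
grip_force: 30.0
```

>>> carry_out --pt "-0.0049 0.00113 0.0002 0 0.0" --pt "-0.0097 0.00227 0.0002 0 0.0" --pt "-0.0146 0.0034 0.0002 0 0.0" --pt "-0.0195 0.00453 0.0002 0 0.0" --pt "-0.0244 0.00566 0.0002 0 0.0" --pt "-0.0292 0.0068 0.0002 0 0.0" --pt "-0.0341 0.00793 0.0002 0 0.0" --pt "-0.039 0.00906 0.0002 0 0.0" --pt "-0.0438 0.01019 0.0002 0 0.0" --pt "-0.0487 0.01133 0.0002 0 0.0" --pt "-0.0487 0.01133 0.0002 0 0.0"

```text
t: 10.2
eef_pos: [519.2, -40.9, 231.4]
tcp_rot: [3.142, 0.0, 2.983]
ft_force: [0.6, 0.4, -2.0]
opening: 0.148
grip_force: 30.0
```

```bash
cat > n.py <<'E'
from h import *
a=np.radians(4); n=np.array([-np.sin(a),np.cos(a)]); t=np.array([np.cos(a),np.sin(a)]); T=np.array([560.5,-39.7])
L=[]
for i in range(4): look('scene'); L.append(cloud('scene'))
W=np.nanmedian(L,0);Z=W[...,2];P=(W[...,:2]-T)@t;Q=(W[...,:2]-T)@n
m=(Z>24.5)&(Z<31)&(P<-25)&(P>-80)&(Q<-8)&(Q>-31); print('nest front P',np.median(P[m]),m.sum())
m=(Z>4)&(Z<17)&(P<-115)&(P>-135)&(np.abs(Q)<40); print('plate near P',np.median(P[m]))
s=env.state(); d=s['eef_pos'][:2]-T; print('tcp',d@t,d@n,s['ft_force'],s['moment'],s['joints'][5])
E
python3 n.py
```

```text
nest front P -60.952813809330344 21
plate near P -122.24144426634341
tcp -41.67083053237997 1.7042934079920695 [-0.54693098 -0.08527417 -1.34508192] [0.03169573 0.02992771 0.00177879] -1.6175895255922552
```

>>> carry_out --pt "-0.0019 0.00045 0 0 0.0" --pt "-0.0039 0.00091 0 0 0.0" --pt "-0.0058 0.00136 0 0 0.0" --pt "-0.0078 0.00181 0 0 0.0" --pt "-0.0097 0.00227 0 0 0.0" --pt "-0.0117 0.00272 0 0 0.0" --pt "-0.0136 0.00317 0 0 0.0" --pt "-0.0156 0.00362 0 0 0.0" --pt "-0.0175 0.00408 0 0 0.0" --pt "-0.0185 0.0043 0 0 0.0" --pt "-0.0185 0.0043 0 0 0.0"

```text
t: 11.78
eef_pos: [537.3, -39.5, 231.3]
tcp_rot: [3.142, -0.003, 2.983]
ft_force: [-4.9, -0.3, 1.7]
opening: 0.143
grip_force: 30.0
```

```bash
python3 n.py
```

```text
nest front P -50.919879296805675 17
plate near P -122.16277751496585
tcp -23.126492535568083 1.8477560799570096 [-5.31758397  0.36604214  1.97809659] [-0.02818572  1.08618718  0.03849793] -1.607871720283678
```

>>> carry_out --pt "-0.0005 0.0001 0 0 0.0" --pt "-0.001 0.0002 0 0 0.0" --pt "-0.0015 0.0003 0 0 0.0" --pt "-0.002 0.0005 0 0 0.0" --pt "-0.0025 0.0006 0 0 0.0" --pt "-0.0025 0.0006 0 0 0.0"

```text
t: 12.72
eef_pos: [539.8, -39.3, 231.3]
tcp_rot: [3.142, -0.003, 2.983]
ft_force: [-6.1, -0.2, 1.5]
opening: 0.145
grip_force: 30.0
```

>>> carry_out --pt "-0.0003 0.0001 0 0 0.0" --pt "-0.0006 0.0001 0 0 0.0" --pt "-0.0006 0.0001 0 0 0.0"

```text
t: 13.1
eef_pos: [540.4, -39.3, 231.3]
tcp_rot: [3.142, -0.003, 2.983]
ft_force: [-5.2, 0.3, 3.5]
opening: 0.143
grip_force: 30.0
```

>>> carry_out --pt "-0.0003 0.0001 0 0 0.0" --pt "-0.0005 0.0001 0 0 0.0" --pt "-0.0005 0.0001 0 0 0.0"

```text
t: 13.48
eef_pos: [540.9, -39.2, 231.3]
tcp_rot: [3.142, -0.003, 2.983]
ft_force: [-6.4, 0.5, 1.9]
opening: 0.145
grip_force: 30.0
```

>>> carry_out --pt "-0.0003 0.0001 0 0 0.0" --pt "-0.0005 0.0001 0 0 0.0" --pt "-0.0005 0.0001 0 0 0.0"

```text
t: 13.85
eef_pos: [541.2, -39.2, 231.3]
tcp_rot: [3.142, -0.004, 2.983]
ft_force: [-6.6, -0.7, 4.2]
opening: 0.147
grip_force: 30.0
```

>>> carry_out --pt "-0.0003 0.0001 0 0 0.0" --pt "-0.0005 0.0001 0 0 0.0" --pt "-0.0005 0.0001 0 0 0.0"

```text
t: 14.22
eef_pos: [541.5, -39.2, 231.3]
tcp_rot: [-3.142, -0.005, 2.983]
ft_force: [-8.2, -1.3, 4.4]
opening: 0.147
grip_force: 30.0
```

```bash
python3 n.py
```

```text
nest front P -47.4268538952124 19
plate near P -122.21969442707422
tcp -18.904223764386185 1.8221173978705258 [-10.05343558  -0.58414782   4.37535825] [-0.18964435  1.78678301  0.01218062] -1.6057336823683808
```

>>> carry_out --pt "0 0.0002 0 6 0.0" --pt "0 0.0004 0 12 0.0" --pt "-0.0001 0.0006 0 18 0.0" --pt "-0.0002 0.0008 0 24 0.0" --pt "-0.0003 0.001 0 30 0.0" --pt "-0.0004 0.0012 0 36 0.0" --pt "-0.0005 0.0013 0 42 0.0" --pt "-0.0007 0.0015 0 48 0.0" --pt "-0.0008 0.0016 0 54 0.0" --pt "-0.001 0.0017 0 60 0.0" --pt "-0.0012 0.0018 0 66 0.0" --pt "-0.0014 0.0019 0 72 0.0" --pt "-0.0016 0.002 0 78 0.0" --pt "-0.0018 0.002 0 84 0.0" --pt "-0.002 0.002 0 90 0.0" --pt "-0.002 0.002 0 90 0.0"

```text
t: 16.42
eef_pos: [543.7, -37.5, 230.7]
tcp_rot: [-3.136, 0.0, 1.411]
ft_force: [-8.2, -1.7, -3.3]
opening: 0.142
grip_force: 30.0
```

```bash
python3 n.py; python3 -c "
from h import *
b,_=look('top'); save(np.hstack([cv2.resize(load('scene')['p'][100:230,230:360],(400,400)),cv2.resize(b[90:220,160:290],(400,400))]),'g5.png')"
```

```text
nest front P -47.252822087067635 17
plate near P -122.0713126171161
tcp -16.564373219853593 3.295867802714694 [-8.50199748 -1.45203518 -2.67378629] [-0.42359768  1.59543112 -0.03923089] -0.031120812165852826
```

View pics/g5.png

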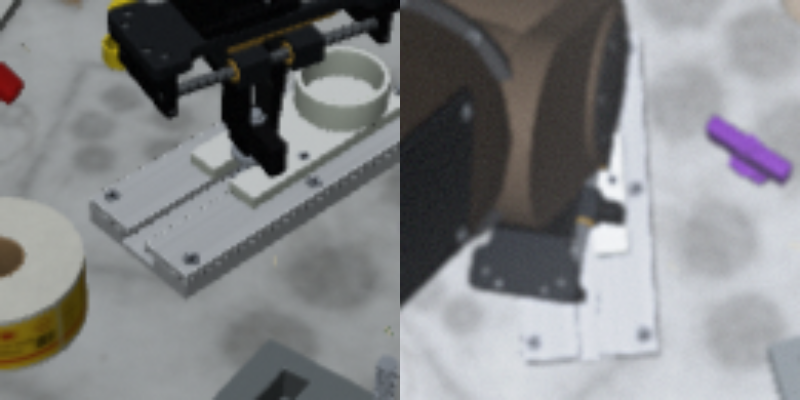

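>>> carry_out --pt "0 0.0002 0.0001 6 0.0" --pt "0 0.0004 0.0002 12 0.0" --pt "-0.0001 0.0006 0.0003 18 0.0" --pt "-0.0002 0.0008 0.0005 24 0.0" --pt "-0.0003 0.001 0.0006 30 0.0" --pt "-0.0004 0.0012 0.0008 36 0.0" --pt "-0.0005 0.0013 0.0009 42 0.0" --pt "-0.0007 0.0015 0.0011 48 0.0" --pt "-0.0008 0.0016 0.0012 54 0.0" --pt "-0.001 0.0017 0.0014 60 0.0" --pt "-0.0012 0.0018 0.0015 66 0.0" --pt "-0.0014 0.0019 0.0016 72 0.0" --pt "-0.0014 0.0019 0.0016 72 0.0"

```text
t: 18.3
eef_pos: [545.4, -39.2, 229.0]
tcp_rot: [-3.14, 0.005, 0.154]
ft_force: [-7.5, -1.3, -3.3]
opening: 0.141
grip_force: 30.0
```

```bash
python3 n.py
```

```text
nest front P -47.088599903182 17
plate near P -122.14562999923501
tcp -15.074863981451708 1.5343828245213391 [-7.13769667 -0.70474528 -3.20509349] [-0.34406909  1.68696002 -0.01198814] 1.2230332397598336
```

>>> carry_out --pt "0 0.0002 0.0001 5 0.0" --pt "0 0.0003 0.0002 10 0.0" --pt "-0.0001 0.0005 0.0003 15 0.0" --pt "-0.0001 0.0007 0.0003 20 0.0" --pt "-0.0001 0.0007 0.0003 20 0.0"

```text
t: 19.12
eef_pos: [545.4, -40.0, 228.9]
tcp_rot: [3.141, 0.005, -0.195]
ft_force: [-7.9, -1.9, -1.8]
opening: 0.143
grip_force: 30.0
```

```bash
python3 -c "
from h import *
s=env.state();print(s['moment'],s['ft_force'],s['joints'][5])"
```

```text
[-0.29211254  1.81323754  0.0587496 ] [-7.85494242 -1.85314775 -1.83176386] 1.572041173825173
```

>>> carry_out --pt "0 0.0002 0.0001 5 0.0" --pt "0 0.0003 0.0002 10 0.0" --pt "-0.0001 0.0005 0.0002 15 0.0" --pt "-0.0001 0.0005 0.0002 15 0.0"

```text
t: 19.62
eef_pos: [545.2, -40.5, 228.8]
tcp_rot: [3.14, 0.005, -0.456]
ft_force: [-8.0, -2.2, 0.7]
opening: 0.147
grip_force: 30.0
```

```bash
python3 -c "
from h import *
s=env.state();print(s['moment'],s['ft_force'],s['joints'][5])"
```

```text
[-0.45121948  1.94331185 -0.07138789] [-7.98121288 -2.17686897  0.73380972] 1.8328887459640837
```

>>> carry_out --pt "0 0.0002 0.0001 5 0.0" --pt "0 0.0003 0.0002 10 0.0" --pt "-0.0001 0.0005 0.0002 15 0.0" --pt "-0.0001 0.0005 0.0002 15 0.0"

```text
t: 20.12
eef_pos: [544.9, -41.0, 228.8]
tcp_rot: [3.139, 0.004, -0.718]
ft_force: [-9.5, -3.4, 2.9]
opening: 0.146
grip_force: 30.0
```

```bash
python3 -c "
from h import *
s=env.state();print(s['moment'],s['ft_force'],s['joints'][5])"
```

```text
[-0.38470935  2.03982677 -0.0199504 ] [-9.48932126 -3.44469074  2.88460951] 2.0937904060939707
```

>>> carry_out --pt "0 0.0002 0 5 0.0" --pt "0 0.0003 0 10 0.0" --pt "0 0.0003 0 10 0.0"

```text
t: 20.5
eef_pos: [544.6, -41.2, 228.8]
tcp_rot: [3.138, 0.004, -0.893]
ft_force: [-9.7, -3.7, 2.7]
opening: 0.147
grip_force: 30.0
```

```bash
python3 -c "
from h import *
s=env.state();print(s['moment'],s['ft_force'],s['joints'][5])"
```

```text
[-0.34711571  2.03524605  0.06494903] [-9.67761235 -3.72549153  2.7064376 ] 2.2677231062123386
```

>>> carry_out --pt "0 0 0 0 0.35" --pt "0 0 0 0 0.35" --pt "0 0 0 0 0.35" --pt "0 0 -0.02 0 0.35" --pt "0 0 -0.04 0 0.35" --pt "0 0 -0.04 -10 0.35" --pt "0 0 -0.04 -20 0.35" --pt "0 0 -0.04 -30 0.35" --pt "0 0 -0.04 -40 0.35" --pt "0 0 -0.04 -50 0.35" --pt "0 0 -0.04 -60 0.35" --pt "0 0 -0.04 -70 0.35" --pt "0 0 -0.04 -80 0.35" --pt "0 0 -0.04 -90 0.35" --pt "0 0 -0.04 -100 0.35" --pt "0 0 -0.04 -110 0.35" --pt "0 0 -0.04 -120 0.35" --pt "0 0 -0.04 -130 0.35" --pt "0 0 -0.04 -140 0.35" --pt "0 0 -0.04 -150 0.35"

```text
t: 23.0
eef_pos: [546.0, -41.1, 269.2]
tcp_rot: [3.141, 0.0, 1.732]
ft_force: [-0.1, 0.0, 0.5]
opening: 0.353
grip_force: 0.0
```

```bash
python3 n.py; python3 - <<'E'
from h import *
W=cloud('scene');Z=W[...,2];p=load('scene')['p'].astype(int).sum(-1)
m=(Z>50)&(Z<70)&(np.hypot(W[...,0]-543,W[...,1]+40)<45)&(p<170); X=W[m][:,:2].astype(np.float32); print('wing',cv2.minAreaRect(X),m.sum(),W[m][:,2].max())
print(to(543.3,-39.6,269,np.degrees(-.893)+180)); print(to(543.3,-39.6,228.8,np.degrees(-.893)+180))
b=load('scene')['p'][100:230,230:360]; save(cv2.resize(b,(600,600),interpolation=cv2.INTER_CUBIC),'g6.png')
E
```

```text
nest front P -47.18272412169837 18
plate near P -122.18913853164432
tcp -14.63047101630232 -0.3991538209292238 [ 0.26816509  0.32054743 -0.93587228] [-0.07062006  0.05405937  0.0196386 ] -0.34716063431799393
wing ((540.827392578125, -43.3297119140625), (14.996119499206543, 68.70156860351562), 39.92972183227539) 257 67.66624306609049
([0.0019, -0.0024, 0.0002], np.float64(-30.17))
([0.0019, -0.0024, 0.0404], np.float64(-30.17))
```

View pics/g6.png

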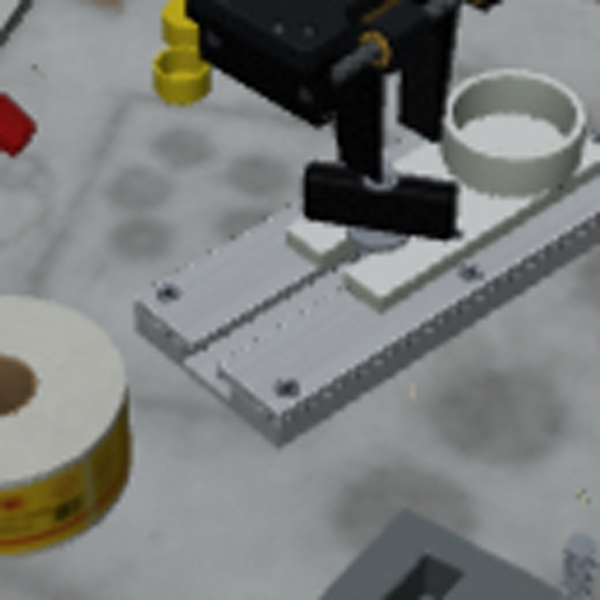

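>>> carry_out --pt "0.0016 -0.0032 0 -10 0.35" --pt "0.0016 -0.0032 0 -20 0.35" --pt "0.0016 -0.0032 0 -30 0.35" --pt "0.0016 -0.0032 0 -30 0.35" --pt "0.0016 -0.0032 0.02 -30 0.35" --pt "0.0016 -0.0032 0.035 -30 0.35" --pt "0.0016 -0.0032 0.04 -30 0.35" --pt "0.0016 -0.0032 0.04 -30 0.35" --pt "0.0016 -0.0032 0.04 -30 0.0" --pt "0.0016 -0.0032 0.04 -30 0.0" --pt "0.0016 -0.0032 0.04 -30 0.0" --pt "0.0016 -0.0032 0.04 -30 0.0" --pt "0.0016 -0.0032 0.04 -30 0.0"

```text
t: 24.82
eef_pos: [542.5, -40.0, 229.5]
tcp_rot: [3.141, 0.001, 2.25]
ft_force: [-0.5, 1.9, 5.4]
opening: 0.145
grip_force: 30.0
```

```bash
python3 -c "
from h import *
s=env.state();print(s['moment'],s['ft_force'],s['joints'][5])"
```

```text
[ 0.18044437 -0.00362574  0.04389618] [-0.46810687  1.88257634  5.37321656] -0.874144461199207
```

>>> carry_out --pt "0 0 0.0001 5 0.0" --pt "0 0 0.0002 10 0.0" --pt "0 0 0.0003 15 0.0" --pt "0 0 0.0003 15 0.0"

```text
t: 25.32
eef_pos: [542.4, -40.1, 229.4]
tcp_rot: [3.142, 0.0, 1.988]
ft_force: [-2.8, -0.7, 9.7]
opening: 0.146
grip_force: 30.1
```

```bash
cat > q.py <<'E'
from h import *
s=env.state();print(np.round(s['moment'],3),np.round(s['ft_force'],1),s['joints'][5],s['tau'][5])
E
python3 q.py
```

```text
[-0.068  0.394  0.464] [-2.8 -0.7  9.7] -0.6117292992995309 1.064128316938877
```

>>> carry_out --pt "0 0 0.0001 5 0.0" --pt "0 0 0.0002 10 0.0" --pt "0 0 0.0002 10 0.0"

```text
t: 25.7
eef_pos: [542.3, -40.1, 229.4]
tcp_rot: [3.141, 0.001, 1.813]
ft_force: [-3.9, -0.3, 12.3]
opening: 0.146
grip_force: 30.2
```

```bash
python3 q.py
```

```text
[-0.133  0.609  0.562] [-3.9 -0.3 12.3] -0.43726749247085983 1.110212802886963
```

>>> carry_out --pt "0 0 0 5 0.0" --pt "0 0 0 10 0.0" --pt "0 0 0 10 0.0"

```text
t: 26.08
eef_pos: [542.2, -40.2, 229.4]
tcp_rot: [-3.142, 0.001, 1.639]
ft_force: [-3.1, -2.3, 13.1]
opening: 0.151
grip_force: 30.7
```

```bash
python3 q.py
```

```text
[-0.383  0.688  0.724] [-3.1 -2.3 13.1] -0.2629843743652765 1.3087612017989159
```

>>> carry_out --pt "0 0 0 0 0.35" --pt "0 0 0 0 0.35" --pt "0 0 0 0 0.35" --pt "0 0 0 0 0.35" --pt "0 0 -0.02 0 0.35" --pt "0 0 -0.05 0 0.35" --pt "0 0 -0.11 0 0.35" --pt "0 0 -0.15 0 0.35" --pt "0 0 -0.15 0 0.35"

```text
t: 27.2
eef_pos: [542.5, -40.0, 381.4]
tcp_rot: [3.136, 0.001, 1.639]
ft_force: [-0.7, -0.2, 0.5]
opening: 0.352
grip_force: 0.0
```

```bash
python3 n.py; python3 - <<'E'
from h import *
W=cloud('scene');Z=W[...,2];p=load('scene')['p'].astype(int).sum(-1)
m=(Z>50)&(Z<70)&(np.hypot(W[...,0]-543,W[...,1]+40)<45)&(p<170); X=W[m][:,:2].astype(np.float32); print('wing',cv2.minAreaRect(X),m.sum())
m&=Z>60;X=W[m][:,:2].astype(np.float32);print('top',cv2.minAreaRect(X),np.median(Z[m]))
b=load('scene')['p'][120:210,250:340]; save(cv2.resize(b,(600,600),interpolation=cv2.INTER_CUBIC),'g7.png')
E
```

```text
nest front P -47.29412919472019 18
plate near P -122.24622027548624
tcp -18.174572585512838 0.901474357992534 [ 0.13632     0.42043146 -0.58975427] [-0.06417275  0.01212186  0.03148715] -0.26327184112124097
wing ((540.2243041992188, -43.09893798828125), (15.001751899719238, 70.46884155273438), 8.250312805175781) 222
top ((541.0958862304688, -43.0002326965332), (12.834512710571289, 70.49111938476562), 7.801499366760254) 63.36185755208396
```

View pics/g7.png

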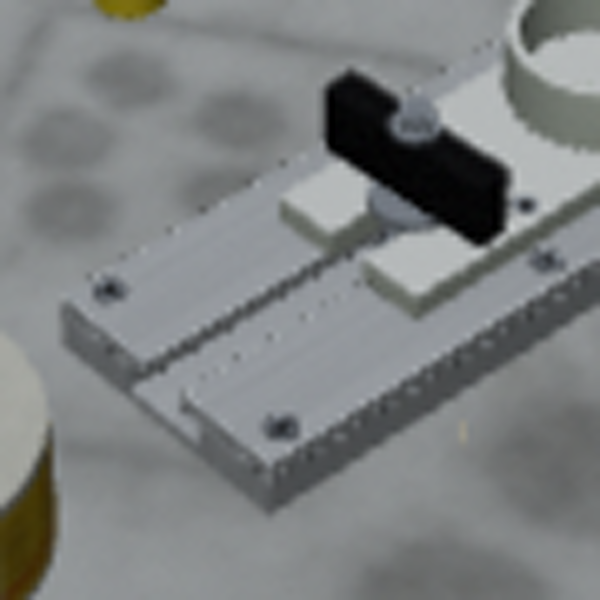

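The wing is clamped across the slot, the flange sits flat on the foot, the nest is home (front edge 75 mm from the plate's end), and the gripper is clear. I'm handing the job in.

```bash
python3 -c "
from cell import env
print(env.job_done())"
```

```text
the job is handed in; nothing more can be done
None
```

I handed the job in at about 28 s of the 70 s, and the judging result was not shown. By my measurements the nest is home against the pins, the wing nut was tightened to about 0.7 N m, the gripper is clear, and I did not touch the long bolt. I inferred that the head is square from the wing's total turn, not by seeing it.

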